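Unlock the safe in the linen closet

TASK

Unlock the little top-opening safe: turn the key that stands in its lock clockwise until you feel it come up against its stop, which frees the bolt knob, then turn the bolt knob clockwise to its stop so that the bolts are drawn. Go gently at both: never wrench the key or the knob against a stop, and never force the knob while it is still blocked. Leave both turned, let go, and do not disturb the tin, the basket or the paper roll.

Things in the scene. Friction and masses are not known exactly. Their poses are not given: they have to be found in the camera images.
- safe: Light-grey steel top-opening safe, fixed: 300 mm deep (its x), 390 wide (its y), 130 high. Origin: centre of its underside; z up. The flat lid is 130 mm above the origin, hinged on the +x edge, and stays shut in this job. Inside the lid, unseen, the key draws a tongue out of the path of the knob; the knob passes only when the key is hard up at its stop (the last 0.05 rad).
- key_head (a point): Centre of the key's black plastic head, on the turning axis, 30 mm above the lid. An upright slab 34 mm wide along the point's x, 10 thick along its y, from 12 to 46 mm above the lid, on an 8 mm stem in a steel lock face (radius 18, 3 high; barrel radius 10, 7 high). At the locked end its x is the safe's x; it starts 0 to 0.1 rad clockwise of that and stays where it is left.
- knob_grip (a point): Centre of the bolt knob's black bar grip, on the turning axis, 30 mm above the lid. The bar is 84 mm long along the point's x, 18 thick along its y, from 9 to 43 mm above the lid, on a round foot of radius 24 whose top is 9 mm above the lid. At the start (bolts thrown) its x is the safe's x. Grip it from above, fingertips 10 mm or more above the lid. It stays where it is left.
- tin_centre (a point): Centre of a loose round aluminium tin, 71 mm across and 48 mm high, standing on the back of the lid; a bystander.
- basket_centre (a point): Centre of a loose white plastic basket, 150 by 200 by 110 mm with two loops to 143 mm, on the shelf beside the safe; a bystander.
- roll_centre (a point): Centre of a loose paper-towel roll standing on the shelf beside the safe, 110 mm across and 225 mm high; a bystander.
- lock_face (a point): The lock, on the key's vertical axis at the lid's surface (safe's frame: x -35, y +65, z 130 mm; axes as the safe's). The key turns clockwise, freely (0.03 N m), then dragging the tongue (under 0.07 N m in all), to a firm stop 0.8 to 1.45 rad from the locked end, different on every safe and not visible; its head twists 0.2 rad per N m on the stem. Over 0.27 N m at the stop wrenches it.
- knob_rose (a point): The bolt knob's steel rose (radius 30, 3 mm high), on its vertical axis at the lid's surface (safe's frame: x -35, y -65, z 130 mm; axes as the safe's). Blocked, the knob has 0.05 to 0.1 rad of play, then meets the tongue; freed, it turns clockwise under 0.12 N m to a firm stop 1.31 rad on (bolts drawn); its bar twists 0.12 rad per N m. Over 0.65 N m on tongue or stop is forcing it.

How it is judged (in metres and radians):
On the way, in this order (a step that is already met when the one before it is completed fails the run):
1. the key is turned up to its stop with the bolt knob still at its start (angle between the x axis of key_head and the x axis of safe, either way round above 0.75 rad and angle between the x axis of knob_grip and the x axis of safe, either way round below 0.4 rad), for 0.1 s.
2. the bolt knob is turned to its stop (angle between the x axis of knob_grip and the x axis of safe, either way round above 1.2 rad and angle between the x axis of key_head and the x axis of safe, either way round above 0.75 rad), for 0.2 s.
At the end, for the whole second after the job is handed in: The key is left turned up to its stop (over 0.75 rad from the safe's x; short of the stop the knob could not have turned) and the bolt knob at its stop (over 1.2 of 1.31 rad from the safe's x), both let go (all of step 2); the robot touches nothing.
It fails at once if the key is wrenched against its stop (more than 16 N at its cam, 0.27 N m) (contact force between key and lockwork above 16 N).
It fails at once if the bolt knob is forced against the locking tongue or its stop (more than 25 N at its lug, 0.65 N m) (contact force between knob and lockwork above 25 N).
It fails at once if the tin, the basket or the paper roll is moved by more than 20 mm (distance of any of tin_centre, basket_centre, roll_centre from where it was at the start of the episode above 0.02 m).
It also fails if it takes over 72 s, if anything falls off the work surface, if the arm or the gripper's body presses on something with over 40 N, if the wrist force passes 120 N, or if a joint passes its speed limit or range.

ROBOT

A 6-joint arm with a two-finger parallel gripper is mounted at the origin on the work surface. World frame = base frame: x ahead of the robot, y to its left, z up, the work surface at z = 0. Lengths are in m, angles in degrees, forces in N, time in s.
With the tool pointing down it reaches from about 0.25 to 0.725 m from the base axis. Payload 4 kg.
Tool frame: the origin (TCP) lies on the centre line of the jaws, within the pads' length; the fingertips stand 11 mm ahead of it and the grasp point (between the pads) lies 8 mm behind it; z points along the fingers, y is the line along which they close (so a half turn about z gives the same grasp; the last joint's range is limited). The gripper opens to 85 mm and grips with 20 to 120 N. Pads are 22 mm wide; open, the fingers measure 114 mm over their backs; the gripper's body (76 mm by 85 mm) begins 54 mm behind the grasp point. The pads swing forward as they close: fully open they stand 13 mm farther back than shut.
Start: joints at [76.662, 13.785, 0.286, 76.501, 0, 90], TCP at [0.115, 0.487, 0.242] pointing down, gripper open.
Joint ranges: [-155.79, 155.79], [-60.16, 107.12], [-62.33, 73.08], [-114, 123.19], [-81.49, 82.49], [-180, 180]. Speed limits (degrees/s): [159.86, 159.86, 180, 180, 180, 180].

INTERFACE

Orientations are given as a 3x3 rotation matrix whose columns are the frame's x, y, z axes.
In Python, from rig import monitor, imaging, order gives the robot as it stands.
- The arm moves only by the tool step_arm, never from a script. Its argument "plan" is a list of rows, each a list of 3 entries, a list of its own where there are three numbers: the closure, from -1 (fully open) to 1 (shut), so that 0 is half open, then the shift along the tool's x, y, z in m, then the turn about the tool's z in degrees. A call has 1 to 12 rows; each row shifts and turns the commanded pose from where the row before left it, along the tool's axes as they then stand; what a row does not reach is not made up. A row lasts 1/10 s, in which the tool goes at most 50 mm and 8.59 degrees, less where a joint would pass 70% of its speed; a pose out of reach is approached as far as the arm can. A call is refused whole if a number of a shift passes 0.05 or a number of a turn 8.59, either way. A call with a gripper value outside its range is refused whole. The fingers move at their own pace and stop on an object; the grip force is fixed at half the most. Time passes only in rows, so rows that do not move let the fingers close. It gives the time, the measured TCP pose, the force, the opening and the grip force at its end, in the units of the state.
- monitor.observe(): the state, without advancing time (a new reading comes with each control period).
- imaging.snapshot(name): name is "side" or "top" or "wrist"; returns (picture, depth): 384x512x3 uint8, red, green, blue; 384x512 float32, m along the optical axis (not along the pixel's ray), 0 where there is no reading.
- imaging.camera_params(name): a dict with "fx", "fy", "cx", "cy" (pixels), "R" (3x3) and "t" (3): a world point X has camera coordinates R X + t. Camera axes: x right, y down, z forward; pixel columns grow to the right and rows downward; lengths in m; the calibration is good to about 2 mm. A picture is of the moment at which its call begins: read the wrist's pose just before it. camera_params takes no time and is no camera call; for the wrist camera it gives the pose at the moment of the call.
- order.finish_job(): hands the job in; it is judged then, once.
The state is a dict: "t": time; "q": joint angles; "joint_velocities": joint speeds; "tau": joint torques, N m; "ee_pos": TCP position; "orientation": TCP orientation; "force": force on the tool from outside, world axes, zero at the start; "torque": the same for the moment, N m; "finger_gap": finger opening in m; "gripper_force": force on a finger pad.
Only numpy, scipy, OpenCV 4.12 (cv2) and the standard library are available. Lean on these libraries where they do the work, as an engineer would, in place of code of your own. Each camera call takes 0.05 s, during which the arm holds its last target. There are 200 camera calls.

## Working session

There is one attempt and no reset: what is moved stays moved. The work goes in short steps, Python scripts to look and compute and a tool call to move; the robot and the scene stay as the last step left them, time stands still between calls to the robot, and variables do not carry over. Pictures are saved under pics/ and viewed, at most 10 in all, crops included, and the job is handed in when it is done.

Besides the shell and the picture viewer there is one more tool, called after ">>>" as name(argument=value, ...), one argument or row to a line, values as JSON. step_arm: Moves the arm, as the interface text tells. Its arguments: {"type":"object","properties":{"plan":{"type":"array"}},"required":["plan"]}

```bash
mkdir -p pics; python3 - <<'E'
from rig import monitor, imaging, order
import cv2, numpy as np
s=monitor.observe(); print(s)
for n in("top","side"):
    p,d=imaging.snapshot(n); cv2.imwrite(f"pics/{n}0.png",cv2.cvtColor(p,cv2.COLOR_RGB2BGR)); np.save(f"pics/{n}0.npy",d)
    print(n,imaging.camera_params(n))
E
```

```text
{'t': 0.0, 'q': array([7.66621966e+01, 1.38331798e+01, 2.13372841e-01, 7.65014713e+01,
       7.31640275e-04, 9.00016861e+01]), 'joint_velocities': array([ 0.00215551,  0.08735743, -0.06111654,  0.09263048, -0.06079873,
       -0.03521556]), 'tau': array([-7.90038903e-04, -3.72317398e+01,  2.52408278e+01,  1.69460918e-02,
       -5.22880896e-05,  2.11317300e-06]), 'ee_pos': array([0.11520142, 0.48592026, 0.24140211]), 'orientation': array([[-9.73020080e-01,  2.30719901e-01, -5.00731489e-04],
       [ 2.30720444e-01,  9.73017907e-01, -2.05666477e-03],
       [ 1.27072120e-05, -2.11670511e-03, -9.99997760e-01]]), 'force': array([ 0.47921892, -0.42131845,  1.4410251 ]), 'torque': array([ 0.02149703, -0.00704784, -0.01141982]), 'gripper_force': 0.0, 'finger_gap': 0.08530378555410366}
top {'fx': 486.6188567554706, 'fy': 486.6188567554706, 'cx': 246.3253889839729, 'cy': 190.31058295571586, 'R': array([[-0.02735576, -0.99949213,  0.01634471],
       [-0.98558616,  0.02423719, -0.16742905],
       [ 0.16694787, -0.02068927, -0.98574863]]), 't': array([0.01845041, 0.64174724, 1.24817736])}
side {'fx': 491.9212752233716, 'fy': 491.9212752233716, 'cx': 252.56963084294054, 'cy': 196.9541124302636, 'R': array([[ 0.95452516, -0.29729599, -0.02228946],
       [-0.19454558, -0.56448195, -0.80219209],
       [ 0.22590649,  0.77004884, -0.59664984]]), 't': array([-0.58616242,  0.22373435,  1.35145989])}
```

View pics/top0.png

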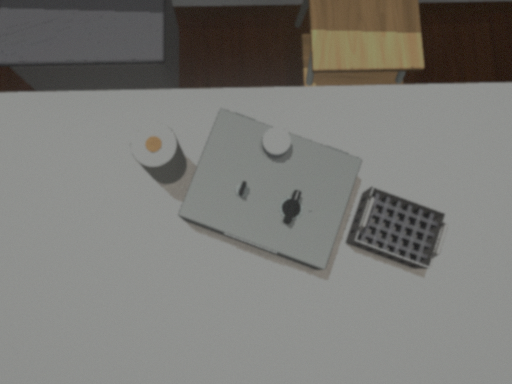

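The top view shows the safe (corners near (223,110), (360,160), (325,268), (181,215)), the key at (242,188) and the knob at (291,208). The tin is at (277,141), the roll at (153,145) and the basket at (400,228). I'll enlarge it next.

```bash
cat > h.py <<'E'
import numpy as np
from rig import imaging
def ray(name,u,v,z,P=None):
    P=P or imaging.camera_params(name); R=np.array(P["R"]);t=np.array(P["t"])
    c=-R.T@t; d=R.T@np.array([(u-P["cx"])/P["fx"],(v-P["cy"])/P["fy"],1]); return c+d*(z-c[2])/d[2]
E
python3 - <<'E'
import cv2,numpy as np
from h import *
im=cv2.imread("pics/top0.png"); c=im[95:285,165:375]; cv2.imwrite("pics/top0c.png",cv2.resize(c,None,fx=3.15,fy=3.15,interpolation=cv2.INTER_CUBIC)*1)
d=np.load("pics/top0.npy");P=imaging.camera_params("top")
def w(u,v):
    R=P["R"];z=d[v,u];return R.T@(np.array([(u-P["cx"])/P["fx"]*z,(v-P["cy"])/P["fy"]*z,z])-P["t"])
for uv in[(223,180),(265,215),(242,188),(291,208),(277,141),(153,145)]:print(uv,w(*uv).round(4))
E
```

```text
(223, 180) [0.6571 0.0615 0.1294]
(265, 215) [ 0.5654 -0.0415  0.1305]
(242, 188) [0.6279 0.0146 0.1722]
(291, 208) [ 0.5759 -0.1025  0.173 ]
(277, 141) [ 0.7415 -0.0743  0.1807]
(153, 145) [0.7263 0.2215 0.2252]
```

View pics/top0c.png

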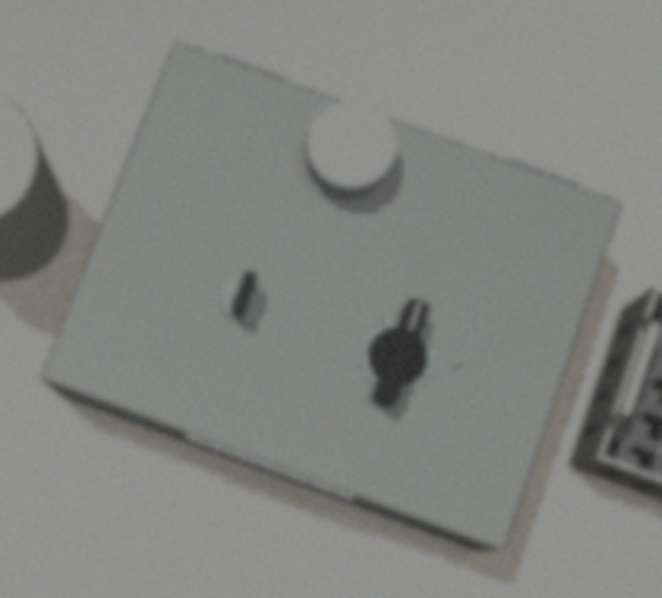

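Enlarged crop: lid corners are near (175,42), (618,205), (500,550) and (46,380). The key head is a dark slab from (250,272) to (240,316), and the knob bar runs from (417,300) to (385,402).

```bash
python3 - <<'E'
from h import *
f=lambda p,z:ray("top",165+p[0]/3.15,95+p[1]/3.15,z)
C=np.array([f(p,.13) for p in[(175,42),(618,205),(500,550),(46,380)]])[:,:2]
M=np.array([[.15,.195],[.15,-.195],[-.15,-.195],[-.15,.195]])
# rigid fit
c=C.mean(0);A=C-c
th=np.arctan2((M[:,0]*A[:,1]-M[:,1]*A[:,0]).sum(),(M*A).sum())
R=np.array([[np.cos(th),-np.sin(th)],[np.sin(th),np.cos(th)]])
print("c",c.round(4),"yaw",np.degrees(th),"res",(C-c-M@R.T).round(4).tolist())
for n,p in(("key",(-.035,.065)),("knob",(-.035,-.065))):print(n,(c+R@np.array(p)).round(4))
a,b=f((250,272),.176),f((240,316),.176);print("key top",a,b,(a+b)/2,np.degrees(np.arctan2(*(a-b)[[1,0]])))
a,b=f((417,300),.173),f((385,402),.173);print("knob top",a,b,(a+b)/2,np.degrees(np.arctan2(*(a-b)[[1,0]])))
E
```

```text
c [ 0.6356 -0.0595] yaw -21.92785002258865 res [[-0.0016, -0.0012], [-0.0017, 0.0043], [0.0034, 0.0031], [-0.0, -0.0062]]
key [0.6274 0.0139]
knob [ 0.5789 -0.1067]
key top [0.6435274  0.00848859 0.176     ] [0.60937637 0.01707591 0.176     ] [0.62645188 0.01278225 0.176     ] -14.114485271730898
knob top [ 0.61897448 -0.11988276  0.173     ] [ 0.5406805  -0.09187343  0.173     ] [ 0.57982749 -0.1058781   0.173     ] -19.684446093038652
```

View pics/side0.png

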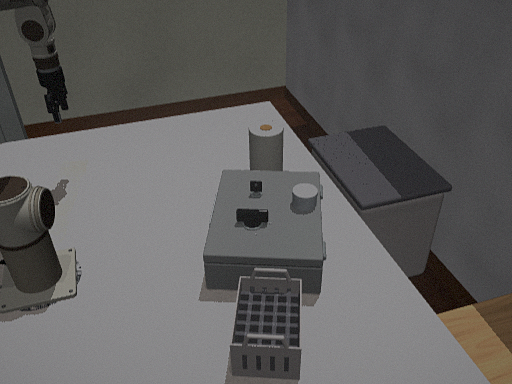

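The side view agrees with the layout, and the fitted lid puts the key and knob where their measured tops are. I'll move above the key for a close look.

>>> step_arm(
  plan=[
    [-1, [-0.039, -0.0225, -0.003], 0],
    [-1, [-0.039, -0.0225, -0.003], 0],
    [-1, [-0.039, -0.0225, -0.003], 0],
    [-1, [-0.039, -0.0225, -0.003], 0],
    [-1, [-0.039, -0.0225, -0.003], 0],
    [-1, [-0.039, -0.0225, -0.003], 0],
    [-1, [-0.039, -0.0225, -0.003], 0],
    [-1, [-0.039, -0.0225, -0.003], 0],
    [-1, [-0.039, -0.0225, -0.003], 0],
    [-1, [-0.039, -0.0225, -0.003], 0],
    [-1, [-0.039, -0.0225, -0.003], 0],
    [-1, [-0.039, -0.0225, -0.003], 0],
  ],
)

```text
t: 1.3
ee_pos: [0.5093, 0.1142, 0.278]
orientation: [[-0.973, 0.231, -0.001], [0.231, 0.973, 0.0], [0.001, -0.0, -1.0]]
force: [-0.0, 0.4, -0.7]
finger_gap: 0.0855
gripper_force: 0.0
```

>>> step_arm(
  plan=[
    [-1, [-0.03, -0.02, 0], 0],
    [-1, [-0.03, -0.02, 0], 0],
    [-1, [-0.03, -0.02, 0], 0],
    [-1, [0, 0, 0], 4.0],
    [-1, [0, 0, 0], 4.7],
    [-1, [0, 0, 0], 0],
  ],
)

```text
t: 1.9
ee_pos: [0.582, 0.0362, 0.2774]
orientation: [[-0.927, 0.376, -0.002], [0.376, 0.927, -0.0], [0.002, -0.001, -1.0]]
force: [0.7, 0.6, 0.2]
finger_gap: 0.0852
gripper_force: 0.0
```

```bash
python3 - <<'E'
from rig import monitor, imaging
import cv2,pickle
s=monitor.observe(); print({k:s[k].round(3) if hasattr(s[k],'round') else s[k] for k in s})
p,d=imaging.snapshot("wrist"); P=imaging.camera_params("wrist"); pickle.dump((p,d,P),open("w1.pkl","wb"))
cv2.imwrite("pics/w1.png",cv2.cvtColor(p,cv2.COLOR_RGB2BGR)); print(P)
E
```

```text
{'t': 1.9, 'q': array([3.5560e+00, 2.3043e+01, 1.8452e+01, 8.5511e+01, 3.0000e-03,
       2.5634e+01]), 'joint_velocities': array([ 0.581, -0.713, -0.307,  0.127, -0.025, -3.343]), 'tau': array([-2.9200e-01, -4.5272e+01,  2.5894e+01, -3.0000e-03, -1.1000e-02,
        3.6400e-01]), 'ee_pos': array([0.582, 0.036, 0.277]), 'orientation': array([[-0.927,  0.376, -0.002],
       [ 0.376,  0.927, -0.   ],
       [ 0.002, -0.001, -1.   ]]), 'force': array([0.725, 0.601, 0.218]), 'torque': array([0.025, 0.004, 0.013]), 'gripper_force': 0.0, 'finger_gap': 0.08519996504805104}
{'fx': 266.5356804184542, 'fy': 266.5356804184542, 'cx': 256.6345704836527, 'cy': 192.9116948169109, 'R': array([[ 3.73677622e-01,  9.27558640e-01,  5.84397426e-05],
       [ 8.84317883e-01, -3.56276599e-01,  3.01743047e-01],
       [ 2.79905191e-01, -1.12702945e-01, -9.53389286e-01]]), 't': array([-0.25042872, -0.55290558,  0.25585515])}
```

View pics/w1.png

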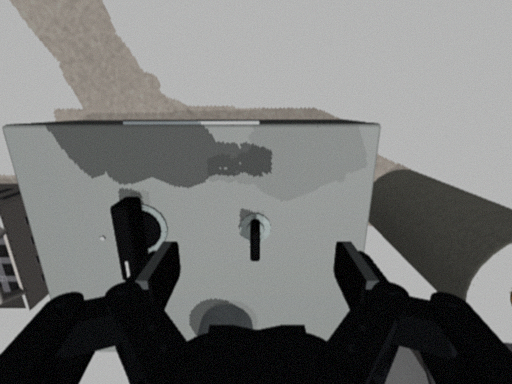

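The wrist view shows the key head at about (255,240), the lock face around (254,226) and the knob at about (128,230). I'll enlarge it.

```bash
python3 - <<'E'
import cv2
im=cv2.imread("pics/w1.png"); c=im[185:285,90:290]; cv2.imwrite("pics/w1c.png",cv2.convertScaleAbs(cv2.resize(c,None,fx=4,fy=4,interpolation=cv2.INTER_CUBIC),alpha=1.5,beta=10))
E
```

```text
(no output)
```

View pics/w1c.png

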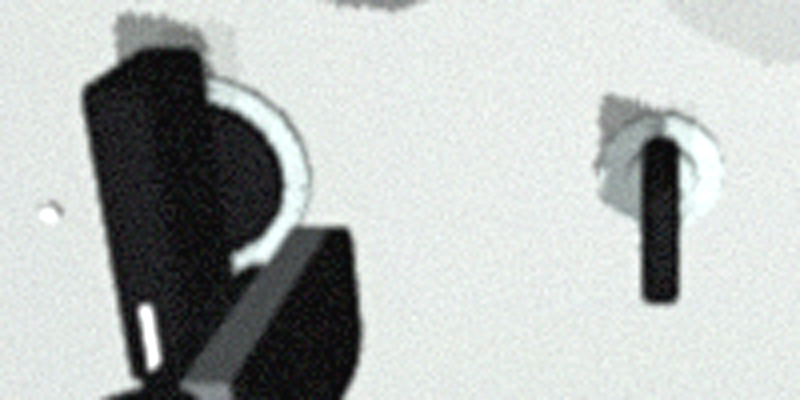

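Crop: key head slab spans x 642–680, y 138–303, and looks aligned with the image columns. The lock face is centred near (662,166). I'll use depth to get the top faces.

```bash
python3 - <<'E'
import pickle,numpy as np,cv2
from h import ray
p,d,P=pickle.load(open("w1.pkl","rb"))
v,u=np.mgrid[:384,:512]; X=np.stack([(u-P["cx"])/P["fx"]*d,(v-P["cy"])/P["fy"]*d,d],-1)
W=(X-P["t"])@P["R"]; print("cam",-P["R"].T@P["t"])
def rep(n,m):
    q=W[m]; r=cv2.minAreaRect(q[:,:2].astype(np.float32)*1000); c=q[:,:2].mean(0); A=q[:,:2]-c; V=np.linalg.svd(A,full_matrices=0)[2][0]
    print(n,len(q),"z",np.percentile(q[:,2],[5,50,95]).round(4),"mean",c.round(4),"rect",np.round(r[0],1),np.round(r[1],1),"yaw",np.degrees(np.arctan(V[1]/V[0])).round(2))
near=lambda x,y,r:np.hypot(W[...,0]-x,W[...,1]-y)<r
dark=p.max(-1)<70
rep("key",near(.627,.014,.03)&(W[...,2]>.170)&(W[...,2]<.185))
rep("key all",near(.627,.014,.03)&(W[...,2]>.15)&(W[...,2]<.185))
rep("knob",near(.579,-.106,.05)&(W[...,2]>.168)&(W[...,2]<.18))
# lock face bright ring & lid
print("face",ray("wrist",90+662/4,185+166/4,.133,P)) 
m=(abs(W[...,2]-.13)<.004)&near(.63,-.06,.3); rep("lid",m)
# lid edges: front (rows ~121) & sides
for uv in[(5,126),(379,124),(123,122),(260,121)]:print(uv,ray("wrist",*uv,.13,P).round(4))
print("lid z",np.median(W[...,2][m]))
E
```

```text
cam [0.51090871 0.06413563 0.41077961]
key 319 z [0.1741 0.1772 0.1786] mean [0.6275 0.0149] rect [628.8  14.4] [ 9.  33.2] yaw -22.13
key all 400 z [0.1555 0.1768 0.1785] mean [0.6249 0.016 ] rect [628.7  14.2] [ 9.5 33.2] yaw -21.92
knob 1353 z [0.1697 0.1743 0.1756] mean [ 0.5756 -0.1024] rect [ 580.5 -105.3] [18.2 82.2] yaw -23.03
face [0.62918495 0.01511154 0.133     ]
lid 57556 z [0.1304 0.1317 0.1328] mean [ 0.5933 -0.0311] rect [640.3 -39. ] [540. 298.] yaw 62.32
(5, 126) [ 0.4305 -0.1811  0.13  ]
(379, 124) [0.5716 0.1745 0.13  ]
(123, 122) [ 0.4721 -0.0671  0.13  ]
(260, 121) [0.5234 0.0628 0.13  ]
lid z 0.13166687937928112
```

>>> step_arm(
  plan=[
    [-1, [-0.026, -0.0013, 0.02], 0],
    [-1, [-0.0253, -0.0013, 0.03], 0],
    [-1, [0, 0, 0.03], 0],
    [-1, [0, 0, 0], 0],
    [-1, [0, 0, 0], 0],
    [-1, [0, 0, 0], 0],
  ],
)

```text
t: 2.55
ee_pos: [0.6295, 0.0155, 0.2007]
orientation: [[-0.927, 0.374, 0.003], [0.374, 0.927, 0.0], [-0.003, 0.001, -1.0]]
force: [-0.1, 0.7, 0.6]
finger_gap: 0.0852
gripper_force: 0.0
```

```bash
cat > st.py <<'E'
from rig import monitor
import numpy as np
s=monitor.observe();R=s["orientation"]
print("t",s["t"],"pos",s["ee_pos"].round(4),"yaw",np.degrees(np.arctan2(R[1,0],R[0,0])).round(2),"tq",s["torque"].round(3),"tau6",s["tau"][5].round(4),"F",s["force"].round(2),"q6",s["q"][5].round(2),"gap",round(s["finger_gap"],4))
k=np.array([.6285,.0145,.158])-s["ee_pos"]; print("to key tool axes",(R.T@k).round(4))
k=np.array([.580,-.1055,.155])-s["ee_pos"]; print("to knob tool axes",(R.T@k).round(4))
E
python3 st.py;python3 st.py
```

```text
t 2.55 pos [0.6295 0.0155 0.2007] yaw 158.03 tq [-0.017 -0.013  0.014] tau6 -0.0045 F [-0.12  0.66  0.59] q6 23.38 gap 0.0852
to key tool axes [ 0.0007 -0.0013  0.0426]
to knob tool axes [ 0.0008 -0.1308  0.0455]
t 2.55 pos [0.6295 0.0155 0.2007] yaw 158.03 tq [-0.017 -0.013  0.014] tau6 -0.0045 F [-0.12  0.66  0.59] q6 23.38 gap 0.0852
to key tool axes [ 0.0007 -0.0013  0.0426]
to knob tool axes [ 0.0008 -0.1308  0.0455]
```

>>> step_arm(
  plan=[
    [-1, [0.0007, -0.0013, 0.02], 0],
    [-1, [0, 0, 0.0125], 0],
    [-1, [0, 0, 0.01], 0],
    [-1, [0, 0, 0], 0],
    [0.3, [0, 0, 0], 0],
    [0.5, [0, 0, 0], 0],
    [0.6, [0, 0, 0], 0],
    [0.6, [0, 0, 0], 0],
  ],
)

```text
t: 3.35
ee_pos: [0.6279, 0.0141, 0.1564]
orientation: [[-0.927, 0.375, 0.001], [0.375, 0.927, 0.0], [-0.001, 0.0, -1.0]]
force: [0.1, -0.8, 1.3]
finger_gap: 0.0283
gripper_force: 0.0
```

```bash
python3 st.py
```

```text
t 3.35 pos [0.6279 0.0141 0.1564] yaw 157.96 tq [ 0.019 -0.041 -0.046] tau6 -0.0001 F [ 0.06 -0.81  1.3 ] q6 23.32 gap 0.0283
to key tool axes [-0.0004  0.0006 -0.0016]
to knob tool axes [-0.0004 -0.1288  0.0013]
```

>>> step_arm(
  plan=[
    [1, [0, 0, -0.001], 0],
    [1, [0, 0, 0], 0],
    [1, [0, 0, 0], 0],
    [1, [0, 0, 0], 0],
    [1, [0, 0, 0], 0],
  ],
)

```text
t: 3.85
ee_pos: [0.628, 0.015, 0.1572]
orientation: [[-0.927, 0.375, 0.001], [0.375, 0.927, 0.001], [-0.0, 0.002, -1.0]]
force: [1.2, 4.7, 1.2]
finger_gap: 0.0091
gripper_force: 60.5
```

```bash
python3 st.py
```

```text
t 3.85 pos [0.628  0.015  0.1572] yaw 158.0 tq [ 1.02  -0.265 -0.088] tau6 -0.0116 F [1.18 4.66 1.24] q6 23.32 gap 0.0091
to key tool axes [-0.0006 -0.0002 -0.0008]
to knob tool axes [-0.0006 -0.1297  0.0019]
```

>>> step_arm(
  plan=[
    [1, [0, 0.001, 0], 0],
    [1, [0, 0, 0], 2],
    [1, [0, 0, 0], 2],
    [1, [0, 0, 0], 2],
    [1, [0, 0, 0], 0],
    [1, [0, 0, 0], 0],
  ],
)

```text
t: 4.45
ee_pos: [0.6281, 0.0151, 0.1572]
orientation: [[-0.883, 0.469, 0.0], [0.469, 0.883, 0.0], [-0.0, 0.0, -1.0]]
force: [-0.3, 4.2, 3.2]
finger_gap: 0.009
gripper_force: 60.8
```

```bash
python3 st.py
```

```text
t 4.45 pos [0.6281 0.0151 0.1572] yaw 152.01 tq [ 0.786 -0.018  0.018] tau6 0.0224 F [-0.33  4.24  3.18] q6 29.37 gap 0.009
to key tool axes [-0.0007 -0.0003 -0.0008]
to knob tool axes [-0.0142 -0.1291  0.0021]
```

>>> step_arm(
  plan=[
    [1, [0, 0.001, 0], 3.5],
    [1, [0, 0, 0], 3.5],
    [1, [0, 0, 0], 3.5],
    [1, [0, 0, 0], 3.5],
    [1, [0, 0, 0], 3.5],
    [1, [0, 0, 0], 3.5],
    [1, [0, 0, 0], 3.5],
    [1, [0, 0, 0], 3.5],
    [1, [0, 0, 0], 3.5],
    [1, [0, 0, 0], 1.5],
    [1, [0, 0, 0], 0],
    [1, [0, 0, 0], 0],
  ],
)

```text
t: 5.65
ee_pos: [0.6285, 0.0158, 0.1571]
orientation: [[-0.485, 0.875, 0.0], [0.875, 0.485, -0.0], [-0.0, 0.0, -1.0]]
force: [0.0, 3.0, 4.9]
finger_gap: 0.0092
gripper_force: 61.0
```

```bash
python3 st.py
```

```text
t 5.65 pos [0.6285 0.0158 0.1571] yaw 119.01 tq [0.616 0.106 0.046] tau6 0.0536 F [0.01 3.03 4.9 ] q6 62.43 gap 0.0092
to key tool axes [-0.0011 -0.0007 -0.0009]
to knob tool axes [-0.0825 -0.1013  0.0021]
```

>>> step_arm(
  plan=[
    [1, [0, 0, 0], 1.5],
    [1, [0, 0, 0], 1.5],
    [1, [0, 0, 0], 1],
    [1, [0, 0, 0], 0],
    [1, [0, 0, 0], 0],
  ],
)

```text
t: 6.15
ee_pos: [0.6286, 0.0158, 0.1571]
orientation: [[-0.421, 0.907, 0.001], [0.907, 0.421, -0.0], [-0.0, 0.0, -1.0]]
force: [-0.4, 3.0, 5.5]
finger_gap: 0.0086
gripper_force: 61.1
```

```bash
python3 st.py
```

```text
t 6.15 pos [0.6286 0.0158 0.1571] yaw 114.91 tq [0.642 0.054 0.018] tau6 0.0592 F [-0.42  2.99  5.49] q6 66.53 gap 0.0086
to key tool axes [-0.0011 -0.0007 -0.0009]
to knob tool axes [-0.0895 -0.0952  0.0021]
```

>>> step_arm(
  plan=[
    [1, [0, 0, 0], 0.8],
    [1, [0, 0, 0], 0.7],
    [1, [0, 0, 0], 0],
    [1, [0, 0, 0], 0],
  ],
)

```text
t: 6.55
ee_pos: [0.6287, 0.0159, 0.1571]
orientation: [[-0.397, 0.918, 0.001], [0.918, 0.397, -0.0], [-0.0, 0.001, -1.0]]
force: [0.9, 3.4, 5.2]
finger_gap: 0.0093
gripper_force: 61.1
```

```bash
python3 st.py|head -1
```

```text
t 6.55 pos [0.6287 0.0159 0.1571] yaw 113.42 tq [0.646 0.063 0.033] tau6 0.0609 F [0.93 3.37 5.18] q6 68.03 gap 0.0093
```

>>> step_arm(
  plan=[
    [1, [0, 0, 0], 0.8],
    [1, [0, 0, 0], 0.7],
    [1, [0, 0, 0], 0],
    [1, [0, 0, 0], 0],
  ],
)

```text
t: 6.95
ee_pos: [0.6287, 0.0158, 0.1571]
orientation: [[-0.373, 0.928, 0.001], [0.928, 0.373, -0.0], [-0.0, 0.001, -1.0]]
force: [0.9, 3.5, 4.4]
finger_gap: 0.0085
gripper_force: 61.1
```

```bash
python3 st.py|head -1
```

```text
t 6.95 pos [0.6287 0.0158 0.1571] yaw 111.91 tq [0.673 0.062 0.005] tau6 0.0608 F [0.91 3.54 4.38] q6 69.53 gap 0.0085
```

>>> step_arm(
  plan=[
    [1, [0, 0, 0], 0.9],
    [1, [0, 0, 0], 0.9],
    [1, [0, 0, 0], 0],
    [1, [0, 0, 0], 0],
  ],
)

```text
t: 7.35
ee_pos: [0.6287, 0.0159, 0.1571]
orientation: [[-0.344, 0.939, 0.001], [0.939, 0.344, 0.0], [-0.0, 0.001, -1.0]]
force: [0.1, 3.3, 5.1]
finger_gap: 0.0089
gripper_force: 61.1
```

```bash
python3 st.py|head -1
```

```text
t 7.35 pos [0.6287 0.0159 0.1571] yaw 110.11 tq [0.678 0.075 0.035] tau6 0.0594 F [0.08 3.35 5.14] q6 71.33 gap 0.0089
```

>>> step_arm(
  plan=[
    [1, [0, 0, 0], 0.9],
    [1, [0, 0, 0], 0.9],
    [1, [0, 0, 0], 0],
    [1, [0, 0, 0], 0],
  ],
)

```text
t: 7.75
ee_pos: [0.6288, 0.0159, 0.1571]
orientation: [[-0.314, 0.949, 0.001], [0.949, 0.314, 0.0], [-0.0, 0.001, -1.0]]
force: [0.1, 2.9, 5.7]
finger_gap: 0.0091
gripper_force: 61.1
```

```bash
python3 st.py|head -1
```

```text
t 7.75 pos [0.6288 0.0159 0.1571] yaw 108.32 tq [0.617 0.033 0.062] tau6 0.0666 F [0.11 2.85 5.7 ] q6 73.13 gap 0.0091
```

>>> step_arm(
  plan=[
    [1, [0, 0, 0], 0.7],
    [1, [0, 0, 0], 0.7],
    [1, [0, 0, 0], 0],
    [1, [0, 0, 0], 0],
  ],
)

```text
t: 8.15
ee_pos: [0.6288, 0.0159, 0.1571]
orientation: [[-0.291, 0.957, 0.001], [0.957, 0.291, -0.0], [-0.0, 0.001, -1.0]]
force: [0.1, 3.3, 4.9]
finger_gap: 0.0091
gripper_force: 61.1
```

```bash
python3 st.py|head -1
```

```text
t 8.15 pos [0.6288 0.0159 0.1571] yaw 106.93 tq [0.632 0.041 0.136] tau6 0.1267 F [0.14 3.26 4.9 ] q6 74.52 gap 0.0091
```

Torque has risen sharply, so this is probably the stop. I'll confirm with a small step.

>>> step_arm(
  plan=[
    [1, [0, 0, 0], 0.5],
    [1, [0, 0, 0], 0],
    [1, [0, 0, 0], 0],
  ],
)

```text
t: 8.45
ee_pos: [0.6288, 0.0159, 0.1571]
orientation: [[-0.283, 0.959, 0.001], [0.959, 0.283, -0.0], [-0.0, 0.001, -1.0]]
force: [1.3, 3.4, 5.8]
finger_gap: 0.0088
gripper_force: 61.1
```

```bash
python3 st.py|head -1
```

```text
t 8.45 pos [0.6288 0.0159 0.1571] yaw 106.44 tq [ 0.62  -0.025  0.127] tau6 0.1493 F [1.34 3.44 5.83] q6 75.01 gap 0.0088
```

Torque is 0.149 N m, well above any drag, so the key is at its stop. I'll ease the twist off, release and lift.

>>> step_arm(
  plan=[
    [1, [0, 0, 0], -0.6],
    [1, [0, 0, 0], 0],
    [0.5, [0, 0, 0], 0],
    [0, [0, 0, 0], 0],
    [-0.3, [0, 0, 0], 0],
    [-0.3, [0, 0, 0], 0],
    [-0.3, [0, 0, -0.02], 0],
    [-0.3, [0, 0, -0.03], 0],
    [-0.6, [0, 0, -0.03], 0],
    [-1, [0, 0, 0], 0],
  ],
)

```text
t: 9.45
ee_pos: [0.6308, 0.0157, 0.242]
orientation: [[-0.293, 0.956, 0.009], [0.956, 0.293, -0.0], [-0.003, 0.009, -1.0]]
force: [0.9, 0.7, 0.1]
finger_gap: 0.0805
gripper_force: 0.0
```

```bash
python3 st.py; python3 - <<'E'
from rig import imaging
import cv2,pickle,numpy as np
P=imaging.camera_params("wrist");p,d=imaging.snapshot("wrist"); pickle.dump((p,d,P),open("w2.pkl","wb"))
cv2.imwrite("pics/w2.png",cv2.cvtColor(p,cv2.COLOR_RGB2BGR))
v,u=np.mgrid[:384,:512]; X=np.stack([(u-P["cx"])/P["fx"]*d,(v-P["cy"])/P["fy"]*d,d],-1)
W=(X-P["t"])@P["R"]
for n,x,y,r,lo,hi in(("key",.6285,.015,.025,.168,.183),("knob",.58,-.1055,.05,.168,.18)):
    q=W[(np.hypot(W[...,0]-x,W[...,1]-y)<r)&(W[...,2]>lo)&(W[...,2]<hi)]
    if len(q)>20:
        c=q[:,:2].mean(0);V=np.linalg.svd(q[:,:2]-c,full_matrices=0)[2][0];r=cv2.minAreaRect(q[:,:2].astype(np.float32)*1000)
        print(n,len(q),c.round(4),np.round(r[0],1),np.round(r[1],1),np.degrees(np.arctan2(V[1],V[0])).round(1))
E
```

```text
t 9.45 pos [0.6308 0.0157 0.242 ] yaw 107.04 tq [-0.008 -0.04  -0.024] tau6 -0.0011 F [0.89 0.71 0.07] q6 74.39 gap 0.0805
to key tool axes [-0.0002 -0.0032  0.0839]
to knob tool axes [-0.1007 -0.0848  0.0865]
key 517 [0.6292 0.0159] [629.4  14.5] [10.6 33.4] -70.6
knob 612 [ 0.604  -0.1109] [ 600.9 -113.4] [18.1 40.8] -30.8
```

View pics/w2.png

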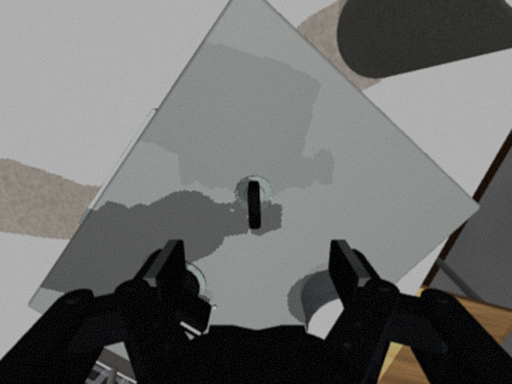

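The key stands at −70.6°, turned about 0.85 rad, with its slab at (254,205) in the picture. Next is the knob.

>>> step_arm(
  plan=[
    [-1, [-0.0335, -0.0282, 0], 0],
    [-1, [-0.0335, -0.0282, 0], 0],
    [-1, [-0.0335, -0.0282, 0], 0],
    [-1, [0, 0, 0], -8.45],
    [-1, [0, 0, 0], -8.45],
    [-1, [0, 0, 0], -8.45],
    [-1, [0, 0, 0], -8.45],
    [-1, [0, 0, 0], -8.45],
    [-1, [0, 0, 0], -8.45],
    [-1, [0, 0, 0.02], 0],
    [-1, [0, 0, 0], 0],
    [-1, [0, 0, 0], 0],
  ],
)

```text
t: 10.7
ee_pos: [0.5761, -0.1049, 0.2155]
orientation: [[-0.925, 0.379, -0.003], [0.379, 0.925, 0.0], [0.003, -0.001, -1.0]]
force: [0.2, 0.4, 0.8]
finger_gap: 0.0853
gripper_force: 0.0
```

```bash
python3 st.py
```

```text
t 10.7 pos [ 0.5761 -0.1049  0.2155] yaw 157.74 tq [-0.047 -0.019  0.021] tau6 -0.0001 F [0.24 0.4  0.78] q6 11.94 gap 0.0853
to key tool axes [-0.0035  0.1304  0.0574]
to knob tool axes [-0.004   0.001   0.0605]
```

>>> step_arm(
  plan=[
    [-1, [-0.0038, 0.0015, 0.02], 0],
    [-1, [0, 0, 0.02], 0],
    [-1, [0, 0, 0.012], 0],
    [-1, [0, 0, 0.008], 0],
    [-0.5, [0, 0, 0], 0],
    [0.2, [0, 0, 0], 0],
    [0.5, [0, 0, 0], 0],
    [1, [0, 0, 0], 0],
    [1, [0, 0, 0], 0],
    [1, [0, 0, 0], 0],
    [1, [0, 0, 0], 0],
  ],
)

```text
t: 11.8
ee_pos: [0.5814, -0.1058, 0.1578]
orientation: [[-0.925, 0.379, 0.001], [0.379, 0.925, -0.001], [-0.002, -0.001, -1.0]]
force: [-2.1, -2.5, 6.1]
finger_gap: 0.0172
gripper_force: 59.8
```

```bash
python3 st.py
```

```text
t 11.8 pos [ 0.5814 -0.1058  0.1578] yaw 157.74 tq [-0.528  0.436  0.04 ] tau6 0.039 F [-2.14 -2.49  6.09] q6 11.99 gap 0.0172
to key tool axes [ 0.0019  0.1292 -0.0003]
to knob tool axes [ 0.0014 -0.0003  0.0028]
```

>>> step_arm(
  plan=[
    [1, [0, -0.0008, 0], 1],
    [1, [0, 0, 0], 1],
    [1, [0, 0, 0], 1],
    [1, [0, 0, 0], 0],
    [1, [0, 0, 0], 0],
  ],
)

```text
t: 12.3
ee_pos: [0.5813, -0.1059, 0.1578]
orientation: [[-0.905, 0.426, 0.002], [0.426, 0.905, -0.0], [-0.002, 0.001, -1.0]]
force: [-1.0, -1.0, 5.8]
finger_gap: 0.017
gripper_force: 59.8
```

```bash
python3 st.py|head -1
```

```text
t 12.3 pos [ 0.5813 -0.1059  0.1578] yaw 154.77 tq [-0.185  0.355  0.13 ] tau6 0.1092 F [-0.97 -1.04  5.85] q6 14.9 gap 0.017
```

>>> step_arm(
  plan=[
    [1, [0, 0, 0], 1],
    [1, [0, 0, 0], 1],
    [1, [0, 0, 0], 0],
    [1, [0, 0, 0], 0],
  ],
)

```text
t: 12.7
ee_pos: [0.5813, -0.1059, 0.1578]
orientation: [[-0.889, 0.458, 0.002], [0.458, 0.889, -0.0], [-0.002, 0.001, -1.0]]
force: [-2.2, -1.1, 5.9]
finger_gap: 0.0168
gripper_force: 59.8
```

```bash
python3 st.py|head -1
```

```text
t 12.7 pos [ 0.5813 -0.1059  0.1578] yaw 152.77 tq [-0.199  0.283  0.141] tau6 0.1095 F [-2.24 -1.08  5.95] q6 16.9 gap 0.0168
```

>>> step_arm(
  plan=[
    [1, [0, 0, 0], 1],
    [1, [0, 0, 0], 1],
    [1, [0, 0, 0], 0],
    [1, [0, 0, 0], 0],
  ],
)

```text
t: 13.1
ee_pos: [0.5813, -0.1059, 0.1578]
orientation: [[-0.873, 0.488, 0.002], [0.488, 0.873, -0.0], [-0.002, 0.001, -1.0]]
force: [-1.3, -1.4, 5.7]
finger_gap: 0.0173
gripper_force: 59.8
```

```bash
python3 st.py|head -1
```

```text
t 13.1 pos [ 0.5813 -0.1059  0.1578] yaw 150.77 tq [-0.219  0.326  0.154] tau6 0.1095 F [-1.27 -1.41  5.66] q6 18.9 gap 0.0173
```

>>> step_arm(
  plan=[
    [1, [0, 0, 0], 1],
    [1, [0, 0, 0], 1],
    [1, [0, 0, 0], 0.5],
    [1, [0, 0, 0], 0],
    [1, [0, 0, 0], 0],
  ],
)

```text
t: 13.6
ee_pos: [0.5813, -0.1059, 0.1578]
orientation: [[-0.851, 0.526, 0.002], [0.526, 0.851, -0.0], [-0.002, 0.001, -1.0]]
force: [-1.3, -1.2, 5.9]
finger_gap: 0.017
gripper_force: 59.8
```

```bash
python3 st.py|head -1
```

```text
t 13.6 pos [ 0.5813 -0.1059  0.1578] yaw 148.28 tq [-0.256  0.371  0.124] tau6 0.1144 F [-1.3  -1.23  5.88] q6 21.4 gap 0.017
```

The knob is past the tongue and turning freely. I'll go on towards the stop, expected near yaw 83.

>>> step_arm(
  plan=[
    [1, [0, 0, 0], 2],
    [1, [0, 0, 0], 4],
    [1, [0, 0, 0], 4],
    [1, [0, 0, 0], 4],
    [1, [0, 0, 0], 4],
    [1, [0, 0, 0], 4],
    [1, [0, 0, 0], 4],
    [1, [0, 0, 0], 4],
    [1, [0, 0, 0], 4],
    [1, [0, 0, 0], 2],
    [1, [0, 0, 0], 0],
    [1, [0, 0, 0], 0],
  ],
)

```text
t: 14.8
ee_pos: [0.5812, -0.1061, 0.1579]
orientation: [[-0.379, 0.925, 0.002], [0.925, 0.379, -0.001], [-0.001, 0.001, -1.0]]
force: [-1.9, -2.1, 4.9]
finger_gap: 0.0169
gripper_force: 59.8
```

```bash
python3 st.py|head -1
```

```text
t 14.8 pos [ 0.5812 -0.1061  0.1579] yaw 112.26 tq [-0.313  0.41   0.079] tau6 0.0968 F [-1.9  -2.08  4.89] q6 57.41 gap 0.0169
```

>>> step_arm(
  plan=[
    [1, [0, 0, 0], 3],
    [1, [0, 0, 0], 4],
    [1, [0, 0, 0], 4],
    [1, [0, 0, 0], 4],
    [1, [0, 0, 0], 4],
    [1, [0, 0, 0], 3],
    [1, [0, 0, 0], 2],
    [1, [0, 0, 0], 1],
    [1, [0, 0, 0], 0],
    [1, [0, 0, 0], 0],
  ],
)

```text
t: 15.8
ee_pos: [0.5811, -0.1061, 0.1578]
orientation: [[0.048, 0.999, 0.001], [0.999, -0.048, -0.001], [-0.001, 0.001, -1.0]]
force: [-2.2, -3.2, 7.0]
finger_gap: 0.0172
gripper_force: 59.8
```

```bash
python3 st.py|head -1
```

```text
t 15.8 pos [ 0.5811 -0.1061  0.1578] yaw 87.26 tq [-0.332  0.421  0.04 ] tau6 0.1089 F [-2.18 -3.17  6.99] q6 82.4 gap 0.0172
```

>>> step_arm(
  plan=[
    [1, [0, 0, 0], 1],
    [1, [0, 0, 0], 1],
    [1, [0, 0, 0], 0.8],
    [1, [0, 0, 0], 0],
    [1, [0, 0, 0], 0],
  ],
)

```text
t: 16.3
ee_pos: [0.581, -0.1062, 0.1578]
orientation: [[0.096, 0.995, 0.001], [0.995, -0.096, -0.001], [-0.001, 0.001, -1.0]]
force: [-2.9, -2.5, 6.1]
finger_gap: 0.0168
gripper_force: 59.8
```

```bash
python3 st.py|head -1
```

```text
t 16.3 pos [ 0.581  -0.1062  0.1578] yaw 84.46 tq [-0.361  0.462  0.13 ] tau6 0.1119 F [-2.88 -2.49  6.12] q6 85.2 gap 0.0168
```

>>> step_arm(
  plan=[
    [1, [0, 0, 0], 0.8],
    [1, [0, 0, 0], 0.8],
    [1, [0, 0, 0], 0.6],
    [1, [0, 0, 0], 0],
    [1, [0, 0, 0], 0],
  ],
)

```text
t: 16.8
ee_pos: [0.581, -0.1062, 0.1578]
orientation: [[0.135, 0.991, 0.001], [0.991, -0.135, -0.001], [-0.001, 0.001, -1.0]]
force: [-2.6, -2.5, 5.6]
finger_gap: 0.017
gripper_force: 59.9
```

```bash
python3 st.py|head -1
```

```text
t 16.8 pos [ 0.581  -0.1062  0.1578] yaw 82.26 tq [-0.398  0.444  0.13 ] tau6 0.1141 F [-2.56 -2.47  5.55] q6 87.4 gap 0.017
```

>>> step_arm(
  plan=[
    [1, [0, 0, 0], 0.8],
    [1, [0, 0, 0], 0.7],
    [1, [0, 0, 0], 0],
    [1, [0, 0, 0], 0],
  ],
)

```text
t: 17.2
ee_pos: [0.581, -0.1062, 0.1578]
orientation: [[0.16, 0.987, 0.001], [0.987, -0.16, -0.001], [-0.001, 0.001, -1.0]]
force: [-1.6, -2.2, 5.3]
finger_gap: 0.0171
gripper_force: 59.9
```

```bash
python3 st.py|head -1
```

```text
t 17.2 pos [ 0.581  -0.1062  0.1578] yaw 80.78 tq [-0.368  0.471  0.254] tau6 0.2582 F [-1.55 -2.17  5.31] q6 88.88 gap 0.0171
```

The knob is at its stop at 0.26 N m. I'll ease off, release and rise.

>>> step_arm(
  plan=[
    [1, [0, 0, 0], -1.0],
    [1, [0, 0, 0], 0],
    [0.5, [0, 0, 0], 0],
    [0, [0, 0, 0], 0],
    [-0.3, [0, 0, 0], 0],
    [-0.3, [0, 0, 0], 0],
    [-0.3, [0, 0, -0.02], 0],
    [-0.3, [0, 0, -0.03], 0],
    [-0.6, [0, 0, -0.04], 0],
    [-1, [0, 0, -0.04], 0],
    [-1, [0, 0, 0], 0],
    [-1, [0, 0, 0], 0],
  ],
)

```text
t: 18.4
ee_pos: [0.5815, -0.1058, 0.2879]
orientation: [[0.143, 0.99, 0.003], [0.99, -0.143, -0.0], [0.0, 0.003, -1.0]]
force: [-0.1, -0.3, -0.8]
finger_gap: 0.0853
gripper_force: 0.0
```

```bash
python3 st.py; python3 - <<'E'
from rig import imaging
import cv2,numpy as np
P=imaging.camera_params("wrist");p,d=imaging.snapshot("wrist")
cv2.imwrite("pics/w3.png",cv2.cvtColor(p,cv2.COLOR_RGB2BGR))
v,u=np.mgrid[:384,:512]; X=np.stack([(u-P["cx"])/P["fx"]*d,(v-P["cy"])/P["fy"]*d,d],-1)
W=(X-P["t"])@P["R"]
for n,x,y,r,lo,hi in(("key",.6285,.015,.025,.168,.183),("knob",.58,-.1055,.05,.167,.18)):
    q=W[(np.hypot(W[...,0]-x,W[...,1]-y)<r)&(W[...,2]>lo)&(W[...,2]<hi)]
    if len(q)>20:
        c=q[:,:2].mean(0);V=np.linalg.svd(q[:,:2]-c,full_matrices=0)[2][0]
        print(n,len(q),c.round(4),np.degrees(np.arctan2(V[1],V[0])).round(1))
E
```

```text
t 18.4 pos [ 0.5815 -0.1058  0.2879] yaw 81.77 tq [-0.008  0.03   0.032] tau6 0.0001 F [-0.12 -0.35 -0.77] q6 87.92 gap 0.0853
to key tool axes [0.1258 0.0289 0.13  ]
to knob tool axes [ 1.000e-04 -1.900e-03  1.329e-01]
key 604 [0.6291 0.0136] -71.2
knob 1473 [ 0.582  -0.1034] -97.2
```

View pics/w3.png

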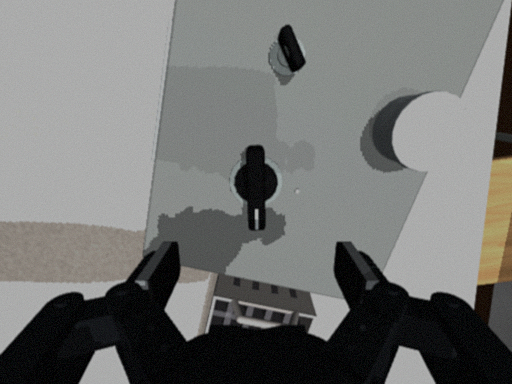

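The knob at (256,185) stands at −97.2°, about 1.31 rad from the safe's x. The key at (291,48) is still at −71°, the gripper is clear, and the tin is still on the back of the lid.

```bash
python3 -c "from rig import order; print(order.finish_job())"
```

```text
the job is handed in; nothing more can be done
None
```

I turned the key about 0.85 rad to its stop (0.15 N m), then the bolt knob about 1.31 rad to its stop (0.26 N m), let go of both, and handed the job in at 18.5 s; the interface returned no verdict, and I did not re-measure the tin, basket or roll.

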